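# Hang the template on the carousel's free hook

## Robot

A 6-joint arm with a two-finger parallel gripper is mounted at the origin on the work surface. World frame = base frame: x ahead of the robot, y to its left, z up, the work surface at z = 0. Lengths are in m, angles in rad, forces in N, time in s.
With the tool pointing down it reaches from about 0.375 to 0.9 m from the base axis. Payload 3.1 kg.
Tool frame: the origin (TCP) lies between the finger pads; the fingertips stand 17 mm ahead of it and the grasp point (between the pads) lies 2 mm behind it (manip.finger_overhang is the distance from the TCP to the fingertips, in m); z points along the fingers, y is the line along which they close (so a half turn about z gives the same grasp; the last joint's range is limited). The gripper opens to 87 mm and grips with 3 to 60 N. Pads are 19 mm wide; open, the fingers measure 117 mm over their backs; the gripper's body (75 mm by 190 mm) begins 51 mm behind the grasp point.
Start: joints at [1.113, 0.527, 1.433, -0, 1.181, -0.178], TCP at [0.173, 0.601, 0.24] pointing down, gripper open.
Joint ranges: [-3.08, 3.08], [-0.75, 2.2], [0.22, 2.44], [-1.43, 4.57], [0, 2.65], [-2.85, 2.85]. Speed limits (rad/s): [2.79, 2.79, 3.14, 3.14, 3.14, 3.14].

## Interface

Orientations are given as a unit quaternion [x, y, z, w].
In Python, from rig import manip, optics, order gives the robot as it stands.
- The arm moves only by the tool carry_out, never from a script. Its argument "moves" is a list of rows, each a list of 3 entries, a list of its own where there are three numbers: the turn, a rotation vector about the tool's x, y, z in rad, then the shift along the tool's x, y, z in m, then the gripper command: -1 is shut, 1 is fully open, values between are in proportion. A call has exactly 5 rows; each row shifts and turns the commanded pose from where the row before left it, along the tool's axes as they then stand; what a row does not reach is not made up. A row lasts 1/8 s, in which the tool goes at most 62.5 mm and 10.7 degrees, less where a joint would pass 70% of its speed; a pose out of reach is approached as far as the arm can. A call is refused whole if a number of a shift passes 0.0625 or a number of a turn 0.188, either way. A call with a gripper value outside its range is refused whole. The fingers move at their own pace and stop on an object; "force" is the grip in N (left out, the last holds). Time passes only in rows, so rows that do not move let the fingers close, or fill a call up. It gives the time, the measured TCP pose, the force, the opening and the grip force at its end, in the units of the state.
- manip.sense(): the state, without advancing time (a new reading comes with each control period).
- optics.read_camera(name): name is "scene" or "side" or "wrist"; returns a dict with "color" (400x640x3 uint8, red, green, blue), "fx", "fy", "cx", "cy" (pixels), "R" (3x3) and "t" (3): a world point X has camera coordinates R X + t. Camera axes: x right, y down, z forward; pixel columns grow to the right and rows downward; lengths in m; the calibration is good to about 2 mm. A picture is of the moment at which its call begins. There is no depth.
- order.hand_in(): hands the job in; it is judged then, once.
The state is a dict: "time_s": time; "joints": joint angles; "dq": joint speeds; "joint_torque": joint torques, N m; "eef_pos": TCP position; "tool_rot": TCP orientation; "wrist_force": force on the tool from outside, world axes, zero at the start; "wrist_torque": the same for the moment, N m; "gripper_width": finger opening in m; "grasp_force": force on a finger pad.
Only numpy, scipy, OpenCV 4.12 (cv2) and the standard library are available. Lean on these libraries where they do the work, as an engineer would, in place of code of your own. Each camera call takes 0.05 s, during which the arm holds its last target. There are 200 camera calls.

## Task

Turn the template carousel by pushing its one empty hook round to the front until it comes up against the stop, and keep a firm but not hard push on it there for a moment. Then take the slotted dumbbell-shaped template out of the wooden stand, hang it by its slot on that hook, press it firmly but gently back against the hook's collar, and let it hang there. Leave the carousel at its stop and the other boards, the glue bottle and the tin where they are.

Things in the scene. Friction and masses are not known exactly. Their poses are not given: they have to be found in the camera images.
- rack_base: Fixed round grey carousel base, 150 mm across, 20 mm high; origin on the turning axis at table height, z up. Its -x axis is the loading direction, towards the robot within about 20 degrees: at the stop the empty hook points along it. The stop is a pin on the base met by a lug under the empty hook.
- rack: The turning steel rack with its hung boards, which are fixed to it. Origin on the axis at table height; -x points along the empty hook. It starts 0.7 to 1.7 rad counter-clockwise of the stop seen from above (empty hook on the robot's right): turn it clockwise. It stays where left; dry friction is about 2.5 N at the hook. Firm at the stop: 6 to 18 N for half a second. Over 25 N of finger force, squeezing included, overloads it.
- hook_root (a point): Point on the empty hook's bar axis at the outer face of its collar: 75 mm from the turning axis, 200 mm above the table; turns with the rack, -x outwards along the hook, z up. The bar is level, round, 7 mm thick and ends 125 mm from the axis in an upturned nose, also 7 mm thick, whose end is 12.5 mm above the bar's axis and 132 mm from the turning axis. The collar is 26 mm across.
- hook_tip (a point): Point on the empty hook's bar axis where the nose turns up, 50 mm outwards of hook_root; same axes. The three other hooks, at right angles, carry boards up to 76 mm wide, 76 to 88 mm from the axis, rising at most 20 mm above the bars and reaching down to 75 mm above the table.
- mast_top (a point): Top of the mast on the turning axis, 225 mm above the table; mast 22 mm thick, with a 40 mm hub from 189 to 211 mm height.
- template: Loose dumbbell-shaped dark brown board, 8 mm thick (x), 150 mm tall (z), 70 to 120 g, standing upright in one of the stand's three slots. Origin at the centre of its lower edge. Lower head 44 mm wide (y) up to 40 mm, waist 22 mm wide to 100 mm, upper head 44 mm wide to 150 mm, with an upright through slot 12 mm wide and 26 mm high. Grip the upper head by its two side edges.
- template_slot (a point): Centre of the slot through the template's upper head, 125 mm above its lower edge, in the middle of the thickness; axes as the template. Hung home, it lies about 4 mm outwards of hook_root and 9.5 mm below it. Pressing it home takes 4 to 12 N against the collar, for half a second; over 25 N between template and rack is too much.
- stand: Fixed wooden stand, 150 mm (x) by 90 mm (y), 50 mm high, origin under its centre. Three slots along y, 10 mm wide, 38 mm deep (floor 12 mm above the table), at x = -45, 0 and +45 mm.
- board_square: Loose plain rectangular board 8 x 56 x 105 mm in another slot of the stand; to be left there. Origin at the centre of its lower edge.
- board_taper: Loose stepped board 8 mm thick, 50 mm wide below, 34 mm above, 115 mm tall, without a hole, in the third slot; to be left there. Origin at the centre of its lower edge.
- glue: Amber glue bottle with green cap, 52 mm across, 130 mm high, standing beyond and between carousel and stand; origin under its centre.
- rivet_tin: Steel tin of rivets, 60 mm across, 45 mm high, standing in front of the robot between carousel and stand; origin under its centre.

How it is judged:
By the outcome, as a careful person would: the job done as asked, in the order asked, and still so for the second after the job is handed in, with the robot touching nothing.
It also fails if it takes over 72 s, if anything falls off the work surface, if the arm or the gripper's body presses on something with over 40 N, if the wrist force passes 120 N, or if a joint passes its speed limit or range.

## Working session

There is one attempt and no reset: what is moved stays moved. The work goes in short steps, Python scripts to look and compute and a tool call to move; the robot and the scene stay as the last step left them, time stands still between calls to the robot, and variables do not carry over. Pictures are saved under pics/ and viewed, at most 10 in all, crops included, and the job is handed in when it is done.

Besides the shell and the picture viewer there is one more tool, called as name(argument=value, ...), one argument or row to a line, values as JSON. carry_out: Moves the arm, as the interface text tells. Its arguments: {"type":"object","properties":{"moves":{"type":"array","items":{"type":"array"}},"force":{"type":"number"}},"required":["moves"]}

```bash
ls; mkdir -p pics; python3 - <<'E'
from rig import manip, optics, order
import cv2,numpy as np
for n in ("scene","side"):
    c=optics.read_camera(n); cv2.imwrite(f"pics/{n}0.png",c["color"][:,:,::-1])
    np.savez(f"{n}0.npz",**c)
    R=np.array(c["R"]);print(n,c["fx"],c["cx"],c["cy"],-R.T@c["t"],R.round(3).tolist())
print({k:np.round(v,3).tolist() for k,v in manip.sense().items()}, manip.finger_overhang)
E
```

```text
pics
scene 421.67363919629383 317.6363659218646 197.42188785518118 [1.00372228 0.19725747 0.7215777 ] [[-0.205, 0.979, -0.001], [0.774, 0.162, -0.612], [-0.599, -0.126, -0.791]]
side 393.3939881301492 320.8204845922763 207.3888000324812 [0.23867769 0.45566782 0.66235564] [[-0.745, -0.667, -0.005], [-0.475, 0.536, -0.698], [0.468, -0.518, -0.716]]
{'time_s': 0.1, 'joints': [1.113, 0.528, 1.434, 0.0, 1.181, -0.179], 'dq': [0.001, -0.004, -0.002, 0.0, 0.0, 0.0], 'joint_torque': [-0.0, -44.098, -17.715, 0.063, 0.053, -0.0], 'eef_pos': [0.172, 0.6, 0.239], 'tool_rot': [0.139, 0.99, -0.001, -0.0], 'wrist_force': [-0.306, -0.179, -0.46], 'wrist_torque': [0.03, -0.006, 0.025], 'grasp_force': 0.0, 'gripper_width': 0.087} 0.017
```

View pics/scene0.png

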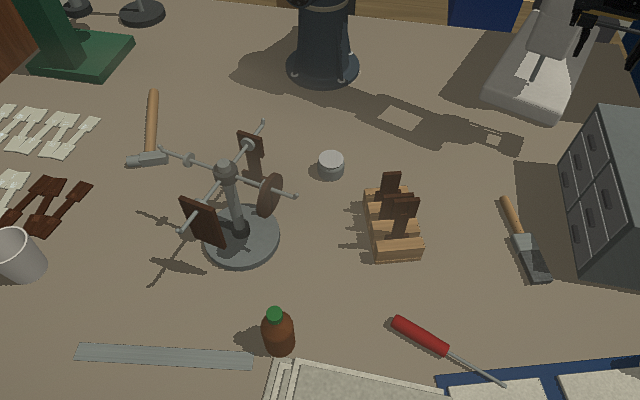

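View pics/side0.png

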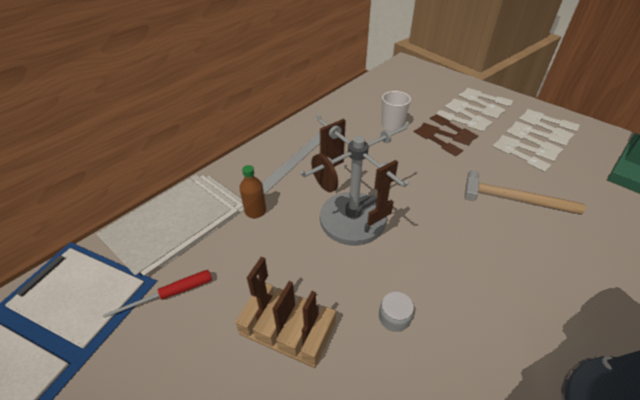

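Scene: the carousel mast top is at about (226,162). The empty hook points up-left to (160,150), with its collar at (188,160). The stand is at (395,220), with the slotted template in the slot farthest from the robot (405,215). Side: mast top (358,145), empty hook to (405,128), template (259,285).

```bash
cat > h.py <<'E'
import numpy as np,cv2
def load(n): return dict(np.load(n+".npz"))
def ray(c,u,v):
    R=c["R"];o=-R.T@c["t"];d=R.T@np.array([(u-c["cx"])/c["fx"],(v-c["cy"])/c["fy"],1.]);return o,d/np.linalg.norm(d)
def plane(c,u,v,z):
    o,d=ray(c,u,v);return o+d*(z-o[2])/d[2]
def tri(*cu):
    A=np.zeros((3,3));b=np.zeros(3)
    rs=[ray(c,u,v) for c,u,v in cu]
    for o,d in rs:
        P=np.eye(3)-np.outer(d,d);A+=P;b+=P@o
    X=np.linalg.solve(A,b);return X,[float(np.linalg.norm((np.eye(3)-np.outer(d,d))@(X-o))*1e3) for o,d in rs]
def proj(c,X):
    p=c["R"]@np.asarray(X)+c["t"];return c["fx"]*p[0]/p[2]+c["cx"],c["fy"]*p[1]/p[2]+c["cy"]
E
python3 - <<'E'
from h import *
def crop(n,x0,y0,w,h,s):
    im=cv2.imread(f"pics/{n}0.png")[y0:y0+h,x0:x0+w]
    im=cv2.resize(im,None,fx=s,fy=s,interpolation=cv2.INTER_CUBIC)
    for x in range(-x0%10,w,10):
        cv2.line(im,(x*s,0),(x*s,6 if (x+x0)%50 else 20),(0,255,255),1)
    for y in range(-y0%10,h,10):
        cv2.line(im,(0,y*s),(6 if (y+y0)%50 else 20,y*s),(0,255,255),1)
    return im
a=crop("scene",145,115,160,150,3);b=crop("scene",355,165,75,100,4)
c=crop("side",310,100,105,150,4)
def mont(*ims):
    H=max(i.shape[0] for i in ims);return np.hstack([np.pad(i,((0,H-i.shape[0]),(0,5),(0,0))) for i in ims])
d=crop("side",230,255,110,110,3)
cv2.imwrite("pics/c1.png",mont(a,b));cv2.imwrite("pics/c2.png",mont(c,d))
print(mont(a,b).shape,mont(c,d).shape)
E
```

```text
(450, 790, 3) (600, 760, 3)
```

View pics/c1.png

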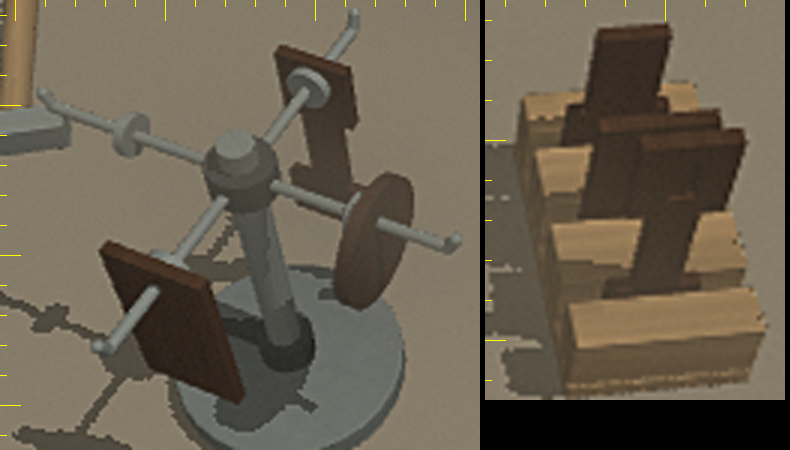

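View pics/c2.png

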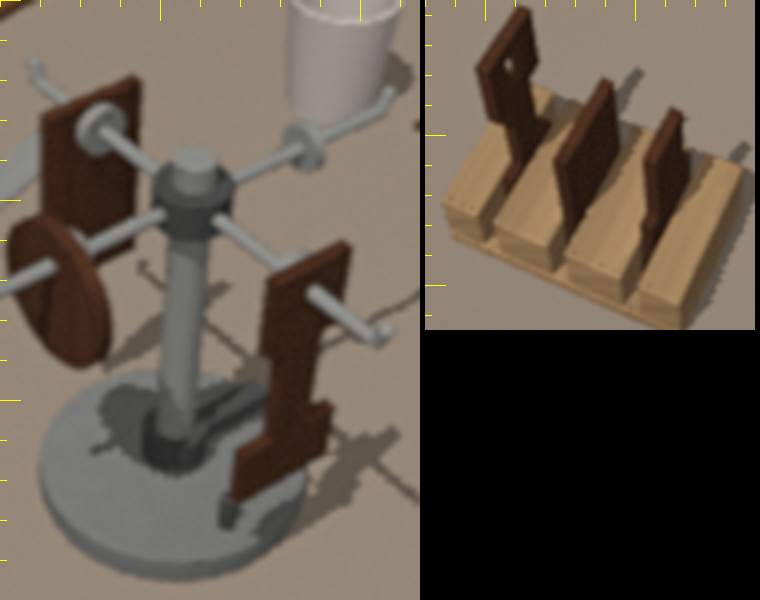

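Scene crop: nose end (159,147), collar (187,160), mast top (224,163). Side crop: nose end (407,123), collar (387,137), mast top (359,140), stop pin (367,228). The template has its slot visible at (258,276) in side.

```bash
python3 - <<'E'
from h import *
S=load("scene0");D=load("side0")
a=lambda x,y:(145+x/3,115+y/3)
b=lambda x,y:(355+(x-485)/4,165+y/4)
c=lambda x,y:(310+x/4,100+y/4)
d=lambda x,y:(230+(x-425)/3,255+y/3)
def T(n,p,q):
    X,e=tri((S,*p),(D,*q));print(n,(X*1e3).round(1),np.round(e,1))
T("mast",a(238,145),c(196,158));T("nose",a(43,95),c(389,92));T("tip",a(52,106),c(382,107));T("collar",a(124,134),c(310,146))
T("nose_f",a(355,17),c(382,335));T("nose_r",a(453,240),c(0,292));T("nose_n",a(98,346),c(36,65))
for n,p,q,z in (("mast",a(238,145),c(196,158),.225),("tip",a(52,106),c(382,107),.2)):
    print(n,plane(S,*p,z).round(4),plane(D,*q,z).round(4))
print("pin", plane(D,*c(230,500),.04).round(4),plane(D,*c(228,525),.02).round(4))
print("stand S",[plane(S,*b(*p),.05).round(4).tolist() for p in ((525,100),(697,85),(765,325),(575,348))])
print("stand D",[plane(D,*d(*p),.05).round(4).tolist() for p in ((443,203),(543,85),(743,165),(681,305))])
print("top S",[plane(S,*b(*p),.162).round(4).tolist() for p in ((638,152),(742,145),(642,136),(745,130))])
print("top D",[plane(D,*d(*p),.162).round(4).tolist() for p in ((478,68),(520,8),(490,75),(533,13))])
T("slot",b(682,178),d(510,65))
print("tin",plane(S,331,158,.045).round(4),plane(D,397,304,.045).round(4),"glue",plane(S,274,313,.13),plane(D,248,170,.13))
E
```

```text
mast [590.5 -41.3 223.8] [0.2 0.2]
nose [ 564.3 -169.1  208.2] [0.7 0.7]
tip [ 564.9 -165.7  200.6] [0.7 0.7]
collar [ 575.1 -118.   197.8] [1.4 1.4]
nose_f [465.6 -14.1 207.2] [1.7 1.7]
nose_r [610.9  76.9 202.7] [3.9 3.9]
nose_n [716.4 -70.1 207.7] [1.2 1.2]
mast [ 0.5914 -0.0409  0.225 ] [ 0.5895 -0.0396  0.225 ]
tip [ 0.5638 -0.167   0.2   ] [ 0.5652 -0.1655  0.2   ]
pin [ 0.5372 -0.0211  0.04  ] [ 0.5367 -0.0213  0.02  ]
stand S [[0.4571, 0.181, 0.05], [0.4292, 0.2661, 0.05], [0.5666, 0.3078, 0.05], [0.5968, 0.2234, 0.05]]
stand D [[0.5649, 0.3112, 0.05], [0.5803, 0.2202, 0.05], [0.454, 0.1805, 0.05], [0.4251, 0.2652, 0.05]]
top S [[0.5661, 0.2334, 0.162], [0.5536, 0.2754, 0.162], [0.5574, 0.2342, 0.162], [0.5454, 0.2762, 0.162]]
top D [[0.5498, 0.2782, 0.162], [0.562, 0.2387, 0.162], [0.5421, 0.2769, 0.162], [0.5544, 0.2363, 0.162]]
slot [555.2 255.5 134.8] [0.5 0.5]
tin [0.3792 0.0957 0.045 ] [0.3829 0.0976 0.045 ] glue [0.77845556 0.08436368 0.13      ] [0.77331489 0.09035294 0.13      ]
```

carry_out(
  moves=[
    [[0, 0, 0], [0, 0, -0.03], -1],
    [[0, 0, 0], [-0.015, -0.015, -0.03], -1],
    [[0, 0, 0], [-0.03, -0.03, 0], -1],
    [[0, 0, 0], [-0.03, -0.03, 0], -1],
    [[0, 0, 0], [-0.03, -0.03, 0], -1],
  ],
  force=10,
)

```text
time_s: 0.72
eef_pos: [0.2447, 0.4694, 0.2992]
tool_rot: [0.139, 0.99, -0.0, -0.0]
wrist_force: [0.7, 0.0, 0.5]
gripper_width: 0.045
grasp_force: 0.0
```

carry_out(
  moves=[
    [[0, 0, 0], [-0.03, -0.03, 0], -1],
    [[0, 0, 0], [-0.03, -0.03, 0], -1],
    [[0, 0, 0], [-0.03, -0.03, 0], -1],
    [[0, 0, 0], [-0.03, -0.03, 0], -1],
    [[0, 0, 0], [-0.03, -0.03, 0], -1],
  ],
)

```text
time_s: 1.35
eef_pos: [0.3475, 0.2838, 0.2993]
tool_rot: [0.139, 0.99, -0.0, -0.0]
wrist_force: [0.7, 0.1, -0.5]
gripper_width: 0.0017
grasp_force: 0.0
```

carry_out(
  moves=[
    [[0, 0, 0], [-0.03, -0.03, 0], -1],
    [[0, 0, 0], [-0.03, -0.03, 0], -1],
    [[0, 0, 0], [-0.03, -0.03, 0], -1],
    [[0, 0, 0], [-0.03, -0.03, 0], -1],
    [[0, 0, 0], [-0.03, -0.03, 0], -1],
  ],
)

```text
time_s: 1.98
eef_pos: [0.4502, 0.0983, 0.2993]
tool_rot: [0.14, 0.99, 0.0, -0.0]
wrist_force: [0.3, -0.3, 0.5]
gripper_width: 0.0009
grasp_force: 0.0
```

carry_out(
  moves=[
    [[0, 0, 0], [-0.03, -0.03, 0], -1],
    [[0, 0, 0], [-0.03, -0.03, 0], -1],
    [[0, 0, 0], [-0.03, -0.03, 0], -1],
    [[0, 0, 0], [-0.03, -0.03, 0], -1],
    [[0, 0, -0.066], [-0.02, -0.02, 0], -1],
  ],
)

```text
time_s: 2.6
eef_pos: [0.5464, -0.0754, 0.2991]
tool_rot: [0.106, 0.994, 0.0, -0.0]
wrist_force: [0.2, 0.4, 0.2]
gripper_width: 0.0008
grasp_force: 0.0
```

carry_out(
  moves=[
    [[0, 0, 0], [-0.02, -0.018, 0], -1],
    [[0, 0, 0], [-0.02, -0.018, 0], -1],
    [[0, 0, 0], [-0.018, -0.015, 0], -1],
    [[0, 0, 0], [0, 0, 0.01], -1],
    [[0, 0, 0], [0, 0, 0], -1],
  ],
)

```text
time_s: 3.22
eef_pos: [0.59, -0.1346, 0.2877]
tool_rot: [0.107, 0.994, 0.001, -0.002]
wrist_force: [-0.0, 0.4, 0.0]
gripper_width: 0.0005
grasp_force: 0.0
```

```bash
python3 - <<'E'
from h import *
from rig import manip, optics
c=optics.read_camera("wrist");np.savez("w1.npz",**c);cv2.imwrite("pics/w1.png",c["color"][:,:,::-1])
s=manip.sense();print(np.round(s["eef_pos"],4),np.round(s["tool_rot"],3))
for n,X in dict(tip=(.5645,-.1660,.2),axis=(.5905,-.0405,.225)).items(): print(n,proj(c,X))
E
```

```text
[ 0.5903 -0.1345  0.2884] [ 0.106  0.994  0.001 -0.002]
tip (np.float64(269.4852140011692), np.float64(188.51185983845724))
axis (np.float64(469.18182084373234), np.float64(196.80264489791324))
```

View pics/w1.png

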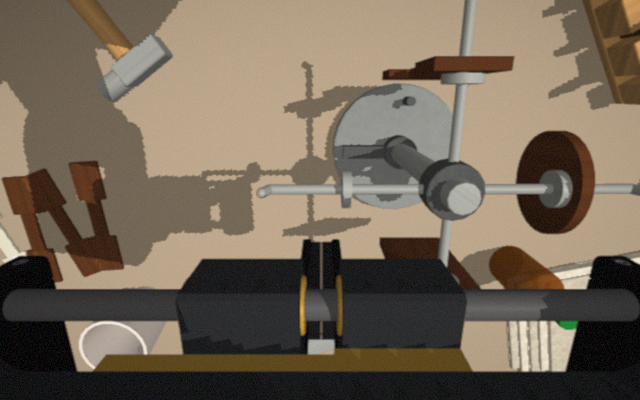

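Wrist view: the bar lies at row 188, with its nose at (265,190) and collar at (346,188). The closed fingers at column 321 sit just behind it on the correct side. Next I descend beside the bar.

carry_out(
  moves=[
    [[0, 0, 0], [-0.008, -0.01, 0.02], -1],
    [[0, 0, 0], [0, 0, 0.034], -1],
    [[0, 0, 0], [0, 0, 0.034], -1],
    [[0, 0, 0], [0.005, 0, 0], -1],
    [[0, 0, 0], [0.005, 0, 0], -1],
  ],
)

```text
time_s: 3.9
eef_pos: [0.5877, -0.1453, 0.202]
tool_rot: [0.107, 0.994, -0.0, 0.0]
wrist_force: [0.3, -0.3, 0.8]
gripper_width: 0.0006
grasp_force: 0.0
```

carry_out(
  moves=[
    [[0, 0, 0], [0.005, 0, 0], -1],
    [[0, 0, 0.1], [0.01, -0.0008, 0], -1],
    [[0, 0, 0.1], [0.01, -0.0008, 0], -1],
    [[0, 0, 0.1], [0.01, -0.0008, 0], -1],
    [[0, 0, 0.1], [0.01, -0.0008, 0], -1],
  ],
)

```text
time_s: 4.53
eef_pos: [0.5466, -0.1347, 0.2034]
tool_rot: [0.304, 0.953, -0.001, 0.004]
wrist_force: [1.9, -1.7, -3.4]
gripper_width: 0.0001
grasp_force: 2.1
```

```bash
cat > st.py <<'E'
from h import *
from rig import manip
from scipy.spatial.transform import Rotation as Ro
s=manip.sense();p=np.array(s["eef_pos"]);R=Ro.from_quat(s["tool_rot"]).as_matrix()
print("t",round(s["time_s"],2),"p",p.round(4),"xang",np.degrees(np.arctan2(R[1,0],R[0,0])).round(1),"zax",R[:,2].round(3),"F_world",np.round(s["wrist_force"],1),"F_tool",(R.T@np.array(s["wrist_force"])).round(1),"grip",round(s["gripper_width"],4),s["grasp_force"])
A=np.array([.5905,-.0405,0]);print("axis in tool",(R.T@(A-p)).round(4))
E
python3 st.py
```

```text
t 4.53 p [ 0.5466 -0.1347  0.2034] xang 144.7 zax [ 0.007 -0.005 -1.   ] F_world [ 1.9 -1.7 -3.4] F_tool [-2.5 -0.3  3.5] grip 0.0001 2.107162023894489
axis in tool [0.0205 0.1022 0.2032]
```

carry_out(
  moves=[
    [[0, 0, 0.1], [0.01, -0.001, 0], -1],
    [[0, 0, 0.1], [0.01, -0.001, 0], -1],
    [[0, 0, 0.1], [0.01, -0.001, 0], -1],
    [[0, 0, 0.1], [0.01, -0.001, 0], -1],
    [[0, 0, 0.1], [0.01, -0.001, 0], -1],
  ],
)

```text
time_s: 5.15
eef_pos: [0.5083, -0.1022, 0.2033]
tool_rot: [0.53, 0.848, -0.001, 0.004]
wrist_force: [1.1, -4.0, -3.2]
gripper_width: 0.0002
grasp_force: 2.1
```

carry_out(
  moves=[
    [[0, 0, 0.1], [0.01, -0.001, 0], -1],
    [[0, 0, 0.06], [0.006, -0.0006, 0], -1],
    [[0, 0, 0.04], [0.004, -0.0004, 0], -1],
    [[0, 0, 0], [0, 0, 0], -1],
    [[0, 0, 0], [0, 0, 0], -1],
  ],
)

```text
time_s: 5.78
eef_pos: [0.4981, -0.0832, 0.2026]
tool_rot: [0.61, 0.792, 0.0, 0.001]
wrist_force: [-0.2, -2.8, 1.3]
gripper_width: 0.0005
grasp_force: 1.0
```

```bash
python3 st.py; python3 - <<'E'
from h import *
from rig import optics
S=optics.read_camera("scene");D=optics.read_camera("side")
np.savez("scene1.npz",**S);np.savez("side1.npz",**D)
def crop(c,x0,y0,w,h,s):
    im=np.ascontiguousarray(c["color"][y0:y0+h,x0:x0+w,::-1])
    im=cv2.resize(im,None,fx=s,fy=s,interpolation=cv2.INTER_CUBIC)
    return im
a=crop(S,165,85,125,190,3);b=crop(D,310,90,130,190,3)
cv2.imwrite("pics/t1.png",np.hstack([a,b]))
E
```

```text
t 5.78 p [ 0.4981 -0.0832  0.2026] xang 104.8 zax [ 0.002 -0.001 -1.   ] F_world [-0.2 -2.8  1.3] F_tool [-2.6 -0.9 -1.3] grip 0.0005 1.0402117017656565
axis in tool [0.0182 0.0999 0.2028]
```

View pics/t1.png

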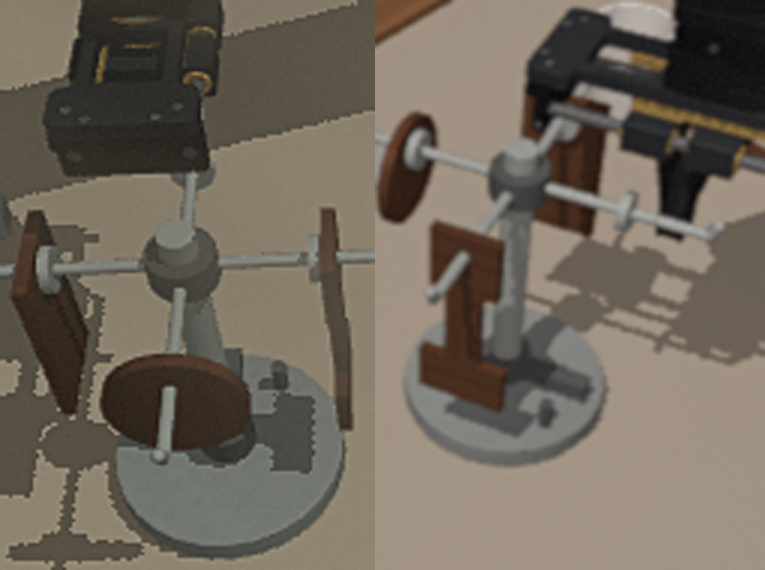

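The lug in side at (585,385) crop is nearing the pin at (545,412), and the fingers are on the bar mid-way. I continue slowly.

carry_out(
  moves=[
    [[0, 0, 0.03], [0.003, -0.0003, 0], -1],
    [[0, 0, 0.03], [0.003, -0.0003, 0], -1],
    [[0, 0, 0.03], [0.003, -0.0003, 0], -1],
    [[0, 0, 0.03], [0.003, -0.0003, 0], -1],
    [[0, 0, 0.03], [0.003, -0.0003, 0], -1],
  ],
)

```text
time_s: 6.5
eef_pos: [0.4931, -0.068, 0.2016]
tool_rot: [0.669, 0.743, 0.0, 0.0]
wrist_force: [0.5, -2.9, 3.4]
gripper_width: 0.0007
grasp_force: 1.5
```

carry_out(
  moves=[
    [[0, 0, 0.015], [0.0015, -0.0001, 0], -1],
    [[0, 0, 0.015], [0.0015, -0.0001, 0], -1],
    [[0, 0, 0.015], [0.0015, -0.0001, 0], -1],
    [[0, 0, 0.015], [0.0015, -0.0001, 0], -1],
    [[0, 0, 0.0], [0.0, 0, 0], -1],
  ],
)

```text
time_s: 7.12
eef_pos: [0.4917, -0.062, 0.2014]
tool_rot: [0.69, 0.723, -0.0, -0.0]
wrist_force: [0.5, -2.8, 0.6]
gripper_width: 0.0001
grasp_force: 1.0
```

```bash
python3 st.py
```

```text
t 7.12 p [ 0.4917 -0.062   0.2014] xang 92.7 zax [-0.001  0.001 -1.   ] F_world [ 0.5 -2.8  0.6] F_tool [-2.8  0.4 -0.6] grip 0.0001 1.0036836192011833
axis in tool [0.0167 0.0998 0.2013]
```

carry_out(
  moves=[
    [[0, 0, 0.015], [0.0015, -0.0001, 0], -1],
    [[0, 0, 0.015], [0.0015, -0.0001, 0], -1],
    [[0, 0, 0.015], [0.0015, -0.0001, 0], -1],
    [[0, 0, 0.015], [0.0015, -0.0001, 0], -1],
    [[0, 0, 0.0], [0.0, 0, 0], -1],
  ],
)

```text
time_s: 7.75
eef_pos: [0.491, -0.0559, 0.2013]
tool_rot: [0.712, 0.702, -0.0, -0.001]
wrist_force: [-1.5, -2.1, 2.1]
gripper_width: 0.0005
grasp_force: 1.0
```

carry_out(
  moves=[
    [[0, 0, 0.015], [0.0015, -0.0001, 0], -1],
    [[0, 0, 0.015], [0.0015, -0.0001, 0], -1],
    [[0, 0, 0.01], [0.001, -0.0001, 0], -1],
    [[0, 0, 0.0], [0.0, 0, 0], -1],
    [[0, 0, 0.0], [0.0, 0, 0], -1],
  ],
)

```text
time_s: 8.38
eef_pos: [0.4915, -0.0521, 0.2014]
tool_rot: [0.726, 0.688, 0.0, -0.0]
wrist_force: [-0.2, -1.6, -0.3]
gripper_width: 0.0006
grasp_force: 0.7
```

```bash
python3 st.py
```

```text
t 8.38 p [ 0.4915 -0.0521  0.2014] xang 86.9 zax [ 0.     0.001 -1.   ] F_world [-0.2 -1.6 -0.3] F_tool [-1.6 -0.1  0.3] grip 0.0006 0.6831345660611987
axis in tool [0.0167 0.0982 0.2015]
```

carry_out(
  moves=[
    [[0, 0, 0.015], [0.0015, -0.0003, 0], -1],
    [[0, 0, 0.015], [0.0015, -0.0003, 0], -1],
    [[0, 0, 0.01], [0.001, -0.0003, 0], -1],
    [[0, 0, 0.0], [0.0, 0, 0], -1],
    [[0, 0, 0.0], [0.0, 0, 0], -1],
  ],
)

```text
time_s: 9.0
eef_pos: [0.4911, -0.0482, 0.2016]
tool_rot: [0.739, 0.673, 0.0, 0.0]
wrist_force: [0.5, -1.7, -1.0]
gripper_width: 0.0005
grasp_force: 0.9
```

carry_out(
  moves=[
    [[0, 0, 0.015], [0.0015, -0.0003, 0], -1],
    [[0, 0, 0.015], [0.0015, -0.0003, 0], -1],
    [[0, 0, 0.01], [0.001, -0.0003, 0], -1],
    [[0, 0, 0.0], [0.0, 0, 0], -1],
    [[0, 0, 0.0], [0.0, 0, 0], -1],
  ],
)

```text
time_s: 9.62
eef_pos: [0.4905, -0.0441, 0.2018]
tool_rot: [0.753, 0.658, 0.0, 0.0]
wrist_force: [1.3, -1.4, 0.2]
gripper_width: 0.0006
grasp_force: 0.9
```

```bash
python3 st.py;  python3 - <<'E'
from h import *
from rig import optics
D=optics.read_camera("side")
im=cv2.resize(np.ascontiguousarray(D["color"][90:280,310:450,::-1]),None,fx=3,fy=3,interpolation=cv2.INTER_CUBIC)
cv2.imwrite("pics/t2.png",im)
E
```

```text
t 9.62 p [ 0.4905 -0.0441  0.2018] xang 82.4 zax [ 0.001  0.    -1.   ] F_world [ 1.3 -1.4  0.2] F_tool [-1.2  1.5 -0.2] grip 0.0006 0.9422290697693825
axis in tool [0.0168 0.0984 0.2019]
```

View pics/t2.png

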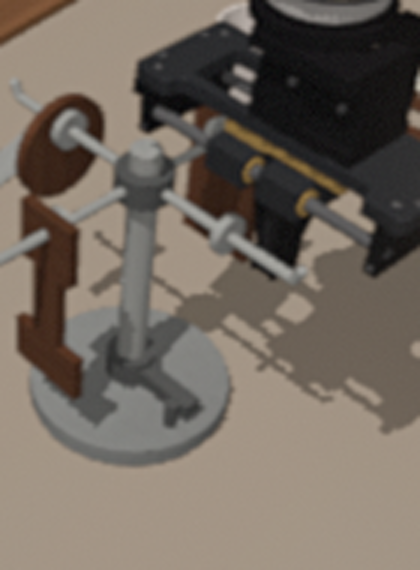

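The lug and pin (around (185,410)) are nearly touching, so I creep on.

carry_out(
  moves=[
    [[0, 0, 0.01], [0.001, -0.0002, 0], -1],
    [[0, 0, 0.01], [0.001, -0.0002, 0], -1],
    [[0, 0, 0.01], [0.001, -0.0002, 0], -1],
    [[0, 0, 0.0], [0.0, 0, 0], -1],
    [[0, 0, 0.0], [0.0, 0, 0], -1],
  ],
)

```text
time_s: 10.3
eef_pos: [0.4903, -0.0429, 0.2018]
tool_rot: [0.762, 0.648, -0.001, 0.002]
wrist_force: [0.2, -7.2, -0.6]
gripper_width: 0.0003
grasp_force: 4.0
```

carry_out(
  moves=[
    [[0, 0, 0], [0.001, 0, 0], -1],
    [[0, 0, 0], [0.0005, 0, 0], -1],
    [[0, 0, 0], [0, 0, 0], -1],
    [[0, 0, 0.0], [0.0, 0, 0], -1],
    [[0, 0, 0.0], [0.0, 0, 0], -1],
  ],
)

```text
time_s: 10.92
eef_pos: [0.4904, -0.0428, 0.2018]
tool_rot: [0.762, 0.648, -0.002, 0.002]
wrist_force: [-0.8, -11.6, 0.2]
gripper_width: 0.0008
grasp_force: 6.1
```

```bash
python3 st.py
```

```text
t 10.93 p [ 0.4904 -0.0428  0.2018] xang 80.8 zax [-0.    -0.006 -1.   ] F_world [ -0.8 -11.6   0.2] F_tool [-11.5   1.   -0.1] grip 0.0008 6.140665635466576
axis in tool [0.0196 0.0983 0.2018]
```

Firm contact at 11.5 N. I hold it for one more call, then back off and rise.

carry_out(
  moves=[
    [[0, 0, 0], [0, 0, 0], -1],
    [[0, 0, 0], [0, 0, 0], -1],
    [[0, 0, 0], [0, 0, 0], -1],
    [[0, 0, 0.0], [0.0, 0, 0], -1],
    [[0, 0, 0.0], [0.0, 0, 0], -1],
  ],
)

```text
time_s: 11.55
eef_pos: [0.4904, -0.0428, 0.2018]
tool_rot: [0.762, 0.648, -0.002, 0.002]
wrist_force: [-1.5, -11.9, 0.1]
gripper_width: 0.0005
grasp_force: 6.1
```

carry_out(
  moves=[
    [[0, 0, 0], [-0.004, 0, 0], -1],
    [[0, 0, 0], [-0.015, 0, 0], -1],
    [[0, 0, 0], [-0.015, 0, 0], -1],
    [[0, 0, 0.0], [0, 0, -0.04], -1],
    [[0, 0, 0.0], [0, 0, -0.05], -1],
  ],
)

```text
time_s: 12.18
eef_pos: [0.4835, -0.0736, 0.2913]
tool_rot: [0.763, 0.647, -0.001, -0.002]
wrist_force: [0.5, 0.3, -0.2]
gripper_width: 0.0005
grasp_force: 0.0
```

carry_out(
  moves=[
    [[0, 0, 0], [0, 0, -0.05], 1],
    [[0, 0, 0], [0, -0.04, -0.03], 1],
    [[0, 0, 0], [0, -0.02, 0], 1],
    [[0, 0, 0.0], [0, 0, 0], 1],
    [[0, 0, 0.0], [0, 0, 0], 1],
  ],
)

```text
time_s: 12.8
eef_pos: [0.426, -0.0639, 0.3713]
tool_rot: [0.763, 0.647, 0.0, -0.0]
wrist_force: [0.5, -0.8, 0.5]
gripper_width: 0.0424
grasp_force: 0.0
```

```bash
python3 st.py;  python3 - <<'E'
from h import *
from rig import optics
cs={n:optics.read_camera(n) for n in("scene","side","wrist")}
for n in cs: np.savez(n+"2.npz",**cs[n])
S=cs["scene"];D=cs["side"]
def crop(c,x0,y0,w,h,s):
    im=np.ascontiguousarray(c["color"][y0:y0+h,x0:x0+w,::-1])
    return cv2.resize(im,None,fx=s,fy=s,interpolation=cv2.INTER_CUBIC)
cv2.imwrite("pics/t3.png",np.hstack([crop(S,170,85,130,190,3),crop(D,310,110,130,190,3)]))
E
```

```text
t 12.8 p [ 0.426  -0.0639  0.3713] xang 80.6 zax [ 0.  0. -1.] F_world [ 0.5 -0.8  0.5] F_tool [-0.7  0.7 -0.5] grip 0.0424 0.0
axis in tool [0.0497 0.1585 0.3713]
```

View pics/t3.png

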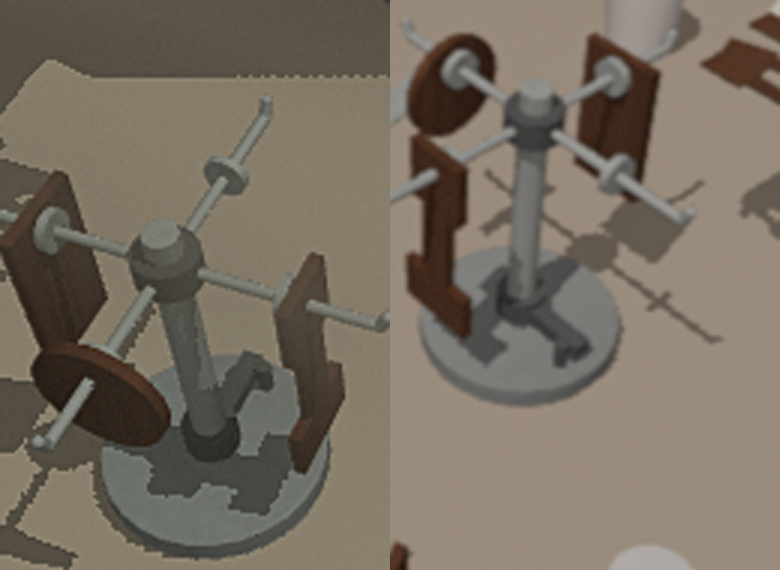

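carry_out(
  moves=[
    [[0, 0, 0], [0.042, 0.0093, 0], 1],
    [[0, 0, 0], [0.042, 0.0093, 0], 1],
    [[0, 0, 0], [0.042, 0.0093, 0], 1],
    [[0, 0, 0], [0.042, 0.0093, 0], 1],
    [[0, 0, 0], [0.042, 0.0093, 0], 1],
  ],
)

```text
time_s: 13.58
eef_pos: [0.5065, 0.1377, 0.3708]
tool_rot: [0.762, 0.647, -0.0, -0.0]
wrist_force: [0.5, -0.5, -0.5]
gripper_width: 0.0869
grasp_force: 0.0
```

carry_out(
  moves=[
    [[0, 0, 0], [0.042, 0.0093, 0], 1],
    [[0, 0, 0], [0.042, 0.0093, 0], 1],
    [[0, 0, 0], [0.042, 0.0093, 0], 1],
    [[0, 0, 0.16], [0, 0, 0.01], 1],
    [[0, 0, 0.16], [0, 0, 0.01], 1],
  ],
)

```text
time_s: 14.2
eef_pos: [0.554, 0.2571, 0.35]
tool_rot: [0.857, 0.516, -0.001, -0.0]
wrist_force: [-0.2, 0.0, 0.8]
gripper_width: 0.0869
grasp_force: 0.0
```

carry_out(
  moves=[
    [[0, 0, 0.16], [0, 0, 0.015], 1],
    [[0, 0, 0.16], [0, 0, 0.015], 1],
    [[0, 0, 0.16], [0, 0, 0.015], 1],
    [[0, 0, 0.16], [0, 0, 0.01], 1],
    [[0, 0, 0.15], [0, 0, 0], 1],
  ],
)

```text
time_s: 14.82
eef_pos: [0.5532, 0.2561, 0.2942]
tool_rot: [0.989, 0.146, -0.002, 0.0]
wrist_force: [1.3, 0.0, 0.2]
gripper_width: 0.0875
grasp_force: 0.0
```

```bash
python3 st.py; python3 - <<'E'
from h import *
from rig import optics
S=load("scene2");D=load("side2")
a=lambda x,y:(170+x/3,85+y/3)
c=lambda x,y:(310+(x-390)/3,110+y/3)
P={}
def T(n,p,q):
    X,e=tri((S,*p),(D,*q));P[n]=X;print(n,(X*1e3).round(1),np.round(e,1))
T("mast",a(161,236),c(534,90));T("nose",a(265,101),c(691,211));T("tip",a(265,113),c(684,217));T("opp",a(43,443),c(406,25));T("collar",a(223,177),c(620,175))
u=P["nose"]-P["opp"];print(np.degrees(np.arctan2(u[1],u[0])))
u=P["tip"]-np.array([.5905,-.0405,0]);print(np.degrees(np.arctan2(u[1],u[0])),np.hypot(*u[:2]))
W=optics.read_camera("wrist");np.savez("w3.npz",**W);cv2.imwrite("pics/w3.png",W["color"][:,:,::-1])
print([np.round(proj(W,(.554+s*.0221*np.cos(1.868),.256+s*.0221*np.sin(1.868),.162)),0) for s in(-1,1)])
E
```

```text
t 14.82 p [0.5532 0.2561 0.2942] xang 16.8 zax [-0.004 -0.001 -1.   ] F_world [1.3 0.  0.2] F_tool [ 1.2  0.4 -0.2] grip 0.0875 0.0
axis in tool [-0.0488  0.2948  0.2944]
mast [591.7 -41.2 223.1] [1.4 1.4]
nose [463.4 -24.4 208.8] [1. 1.]
tip [466.8 -24.2 202.3] [1. 1.]
opp [717.6 -59.7 206.9] [0.9 0.9]
collar [519.1 -34.6 197.9] [0.5 0.5]
172.10694761613422
172.48117003918645 0.12476124396904498
[array([347., 193.]), array([294., 194.])]
```

View pics/w3.png

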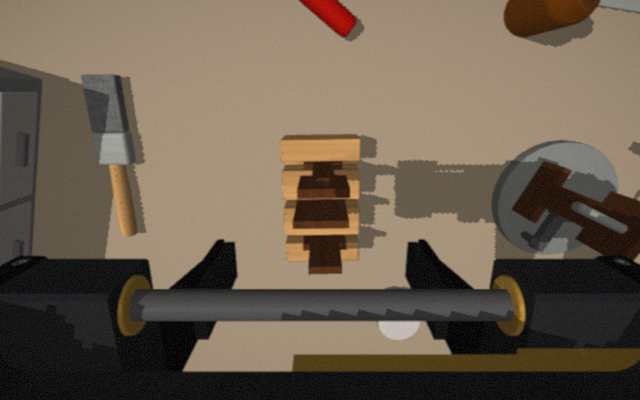

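The template head in the wrist view is around (323,187), the stand is aligned with the image axes, and the fingers are centred at column 320. A quick mask measurement of the head's edges before descending:

```bash
python3 - <<'E'
from h import *
W=load("w3");im=W["color"].astype(int)
m=(im[:,:,0]<95)&(im[:,:,0]>im[:,:,2]*1.15)
for r in range(160,202,3):
    x=np.flatnonzero(m[r,285:365])+285
    print(r,(x.min(),x.max(),len(x)) if len(x) else None, end="; ")
print()
for (u,v) in ((296,192),(350,192),(296,186),(350,186)): print((u,v),plane(W,u,v,.162).round(4))
E
```

```text
160 None; 163 (np.int64(304), np.int64(342), 39); 166 (np.int64(303), np.int64(346), 43); 169 (np.int64(287), np.int64(357), 57); 172 (np.int64(313), np.int64(334), 22); 175 (np.int64(312), np.int64(346), 35); 178 (np.int64(300), np.int64(346), 47); 181 (np.int64(300), np.int64(346), 47); 184 (np.int64(299), np.int64(347), 49); 187 (np.int64(298), np.int64(348), 51); 190 (np.int64(298), np.int64(349), 52); 193 (np.int64(299), np.int64(349), 51); 196 (np.int64(299), np.int64(348), 50); 199 (np.int64(314), np.int64(344), 25); 
(296, 192) [0.5494 0.2759 0.162 ]
(350, 192) [0.5623 0.2331 0.162 ]
(296, 186) [0.5543 0.2773 0.162 ]
(350, 186) [0.5672 0.2347 0.162 ]
```

carry_out(
  moves=[
    [[0, 0, 0], [0.002, 0.0025, 0.03], 1],
    [[0, 0, 0], [0, 0, 0.04], 1],
    [[0, 0, 0], [0, 0, 0.04], 1],
    [[0, 0, 0], [0, 0, 0.04], 1],
    [[0, 0, 0], [0, 0, 0], 1],
  ],
  force=25,
)

```text
time_s: 15.5
eef_pos: [0.5538, 0.2537, 0.1428]
tool_rot: [0.989, 0.149, -0.004, 0.0]
wrist_force: [-0.7, -1.0, 0.8]
gripper_width: 0.0868
grasp_force: 0.0
```

carry_out(
  moves=[
    [[0, 0, 0], [0, 0, 0], -1],
    [[0, 0, 0], [0, 0, 0], -1],
    [[0, 0, 0], [0, 0, 0], -1],
    [[0, 0, 0], [0, 0, 0], -1],
    [[0, 0, 0], [0, 0, 0], -1],
  ],
)

```text
time_s: 16.12
eef_pos: [0.5562, 0.2542, 0.1469]
tool_rot: [0.989, 0.148, 0.0, -0.0]
wrist_force: [-0.3, 0.0, 1.0]
gripper_width: 0.045
grasp_force: 0.0
```

carry_out(
  moves=[
    [[0, 0, 0], [0, 0, 0], -1],
    [[0, 0, 0], [0, 0, 0], -1],
    [[0, 0, 0], [0, 0, 0], -1],
    [[0, 0, 0], [0, 0, 0], -1],
    [[0, 0, 0], [0, 0, 0], -1],
  ],
)

```text
time_s: 16.75
eef_pos: [0.5564, 0.2543, 0.1469]
tool_rot: [0.989, 0.148, 0.0, -0.0]
wrist_force: [-0.5, 1.0, 5.0]
gripper_width: 0.0437
grasp_force: 25.0
```

```bash
python3 st.py
```

```text
t 16.75 p [0.5564 0.2543 0.1469] xang 17.1 zax [ 0.001  0.    -1.   ] F_world [-0.5  1.   5. ] F_tool [-0.2 -1.1 -5. ] grip 0.0437 24.986560181714594
axis in tool [-0.054   0.2919  0.1468]
```

carry_out(
  moves=[
    [[0, 0, 0], [0, 0, -0.02], -1],
    [[0, 0, 0], [0, 0, -0.04], -1],
    [[0, 0, 0], [0, 0, -0.04], -1],
    [[0, 0, 0], [0, 0, -0.04], -1],
    [[0, 0, 0], [0, 0, -0.02], -1],
  ],
)

```text
time_s: 17.38
eef_pos: [0.5566, 0.2542, 0.3082]
tool_rot: [0.989, 0.148, 0.001, 0.0]
wrist_force: [-0.2, 0.2, -1.2]
gripper_width: 0.0433
grasp_force: 25.0
```

carry_out(
  moves=[
    [[0, 0, 0], [-0.0254, 0.0279, 0], -1],
    [[0, 0, 0], [-0.0254, 0.0279, 0], -1],
    [[0, 0, 0], [-0.0254, 0.0279, 0], -1],
    [[0, 0, 0], [-0.0254, 0.0279, 0], -1],
    [[0, 0, 0], [-0.0254, 0.0279, 0], -1],
  ],
)

```text
time_s: 18.0
eef_pos: [0.4744, 0.0824, 0.3057]
tool_rot: [0.989, 0.148, -0.001, 0.0]
wrist_force: [0.3, -0.5, -0.7]
gripper_width: 0.0437
grasp_force: 25.0
```

carry_out(
  moves=[
    [[0, 0, 0], [-0.0254, 0.0279, 0], -1],
    [[0, 0, 0], [-0.0254, 0.0279, 0], -1],
    [[0, 0, 0], [-0.0254, 0.0279, 0], -1],
    [[0, 0, 0.144], [0, 0, 0], -1],
    [[0, 0, 0.144], [0, 0, 0], -1],
  ],
)

```text
time_s: 18.62
eef_pos: [0.4265, -0.0194, 0.3059]
tool_rot: [1.0, 0.002, -0.001, -0.0]
wrist_force: [-0.3, -0.5, -0.9]
gripper_width: 0.0436
grasp_force: 25.0
```

carry_out(
  moves=[
    [[0, 0, 0.145], [0, 0, 0], -1],
    [[0, 0, 0], [0, 0, 0.03], -1],
    [[0, 0, 0], [0, 0, 0.02], -1],
    [[0, 0, 0], [0, 0, 0], -1],
    [[0, 0, 0], [0, 0, 0], -1],
  ],
)

```text
time_s: 19.25
eef_pos: [0.4276, -0.0189, 0.2568]
tool_rot: [0.998, -0.068, 0.0, 0.0]
wrist_force: [-0.6, -1.1, -1.0]
gripper_width: 0.0438
grasp_force: 25.0
```

```bash
python3 st.py; python3 - <<'E'
from h import *
from rig import manip,optics
from scipy.spatial.transform import Rotation as Ro
cs={n:optics.read_camera(n) for n in("scene","side","wrist")}
for n in cs: np.savez(n+"4.npz",**cs[n])
s=manip.sense();p=np.array(s["eef_pos"]);R=Ro.from_quat(s["tool_rot"]).as_matrix()
pt=np.array([.4668,-.0242,.2]);sl=p-[0,0,.0099]
for n in("scene","side"):
    print(n,"tip",np.round(proj(cs[n],pt)),"slot",np.round(proj(cs[n],sl)))
    
def crop(c,x0,y0,w,h,s):
    im=np.ascontiguousarray(c["color"][y0:y0+h,x0:x0+w,::-1])
    return cv2.resize(im,None,fx=s,fy=s,interpolation=cv2.INTER_CUBIC)
cv2.imwrite("pics/t5.png",np.vstack([np.hstack([crop(cs["scene"],205,70,130,130,3),crop(cs["side"],350,110,130,130,3)])]))
E
```

```text
t 19.25 p [ 0.4276 -0.0189  0.2568] xang -7.7 zax [ 0. -0. -1.] F_world [-0.6 -1.1 -1. ] F_tool [-0.5  1.2  1. ] grip 0.0438 24.98685686616227
axis in tool [ 0.1642 -0.0007  0.2569]
scene tip [259. 124.] slot [265.  90.]
side tip [408. 183.] slot [432. 173.]
```

View pics/t5.png

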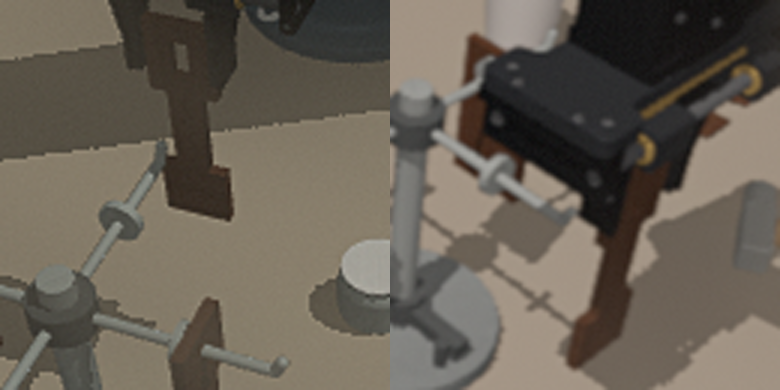

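Scene crop: template held upright, slot hole at about (180,56) crop = (265,88.7), close to the prediction (265,90). The side view agrees. I check the offset relative to the hook within the scene camera.

```bash
python3 - <<'E'
from h import *
S=load("scene4");im=S["color"].astype(int)
sub=im[82:98,256:274].sum(2);
print(sub)
m=sub>230
E
```

```text
[[148 144 139 141 146 142 153 148 142 138 146 132 141 140 135 140 147 142]
 [142 138 149 147 144 144 136 137 142 131 144 141 144 144 147 135 138 134]
 [145 141 145 145 142 138 135 201 167 154 142 142 143 142 153 142 142 136]
 [149 147 152 141 150 137 134 200 240 233 248 153 139 144 139 145 134 140]
 [153 147 147 150 157 141 142 194 226 234 234 167 143 140 143 146 140 145]
 [158 149 139 141 150 146 136 172 230 224 231 185 145 149 150 141 149 139]
 [155 153 145 148 149 147 138 178 227 227 238 184 142 146 143 152 146 141]
 [153 149 148 140 154 152 140 166 234 231 229 184 143 149 147 144 143 155]
 [147 161 150 150 157 147 143 140 226 231 230 215 151 151 155 149 148 146]
 [154 153 147 151 150 151 144 136 230 231 234 214 145 148 157 153 144 140]
 [161 156 152 150 156 159 152 132 241 234 234 241 153 151 156 151 153 146]
 [156 153 156 149 155 151 153 142 159 156 212 214 159 152 147 158 152 155]
 [151 161 151 151 151 153 151 146 155 149 145 155 146 141 159 157 146 158]
 [156 161 154 155 151 159 152 156 156 155 159 153 155 150 150 155 153 143]
 [160 152 163 155 158 154 156 151 155 153 147 154 156 156 161 154 154 148]
 [158 160 164 152 157 154 155 161 159 156 155 156 155 152 164 154 158 158]]
```

```bash
python3 - <<'E'
from h import *
S=load("scene4");g=S["color"].astype(int).sum(2)
v=np.array([.134,.991,0]);
print(g[112:140,248:268:1])
for p in((258.3,122.7),(259,122)): print(plane(S,*p,.2),plane(S,*p,.2)@v)
E
```

```text
[[235 238 231 232 238 238 233 232 230 233 230 228 235 249 175 139 148 156
  157 154]
 [232 236 236 232 232 238 231 235 234 235 234 232 237 248 192 145 141 151
  153 151]
 [231 232 232 236 234 232 230 240 230 236 236 226 236 241 181 148 138 153
  142 157]
 [226 234 232 236 227 230 232 225 221 231 234 224 235 239 194 132 139 146
  143 147]
 [228 231 229 222 231 230 230 231 233 227 320 237 378 396 335 163 140 138
  148 143]
 [227 222 226 221 372 385 378 388 389 300 246 226 307 369 401 184 124 138
  144 151]
 [379 384 382 376 377 366 362 373 330 239 264 244 272 369 395 165 132 142
  146 151]
 [366 364 368 367 365 360 365 368 336 236 238 229 217 370 391 215 132 133
  143 141]
 [363 364 365 355 363 362 365 370 333 243 242 234 272 376 395 269 150 131
  143 143]
 [365 362 365 365 360 366 362 384 284 237 238 236 204 306 316 265 149 135
  137 141]
 [364 364 367 363 362 368 369 380 294 237 247 242 151 112 109 116 134 145
  136 145]
 [366 363 362 365 366 368 373 379 257 241 249 241 147 130 130 129 143 134
  137 137]
 [368 372 364 363 364 367 372 290 229 238 240 238 152 123 135 135 132 132
  139 
[... 697 characters left out ...]
8 407 400 352 265 355 372 370 368 396 211 127 122 139 130 130
  134 128]
 [303 333 394 413 377 290 366 370 369 369 371 389 264 137 124 134 139 125
  137 131]
 [308 375 408 392 320 316 361 367 365 368 364 387 265 135 131 134 133 123
  136 139]
 [356 402 403 353 272 361 369 376 375 368 371 379 330 148 128 133 142 132
  142 135]
 [389 407 377 288 359 375 368 366 367 367 365 376 325 134 115 124 132 135
  127 134]
 [410 394 320 313 363 375 367 367 369 369 367 375 393 175 124 124 122 125
  123 126]
 [412 383 282 356 371 365 366 372 373 368 366 369 377 394 335 261 192 146
  130 123]]
[ 0.46359458 -0.02618093  0.2       ] 0.03617637748593011
[ 0.46154666 -0.02547568  0.2       ] 0.036600853767899226
```

The scene camera's row bias (about -1.3 px) is the same for hook and slot, so they agree. Laterally I shift 1 mm. Next I lower and start the insertion.

carry_out(
  moves=[
    [[0, 0, 0], [0, 0.001, 0.022], -1],
    [[0, 0, 0], [0, 0, 0.0205], -1],
    [[0, 0, 0], [0, 0, 0], -1],
    [[0, 0, 0], [0.006, 0, 0], -1],
    [[0, 0, 0], [0.006, 0, 0], -1],
  ],
)

```text
time_s: 20.02
eef_pos: [0.4406, -0.0218, 0.2151]
tool_rot: [0.998, -0.068, 0.001, 0.0]
wrist_force: [-0.1, 0.4, -0.9]
gripper_width: 0.0436
grasp_force: 25.0
```

carry_out(
  moves=[
    [[0, 0, 0], [0.004, 0, 0], -1],
    [[0, 0, 0], [0.004, 0, 0], -1],
    [[0, 0, 0], [0.004, 0, 0], -1],
    [[0, 0, 0], [0.003, 0, 0], -1],
    [[0, 0, 0], [0, 0, 0], -1],
  ],
)

```text
time_s: 20.65
eef_pos: [0.4542, -0.0235, 0.214]
tool_rot: [0.998, -0.068, 0.0, 0.0]
wrist_force: [0.1, 0.6, -0.8]
gripper_width: 0.0438
grasp_force: 25.0
```

```bash
python3 st.py
```

```text
t 20.65 p [ 0.4542 -0.0235  0.214 ] xang -7.7 zax [ 0. -0. -1.] F_world [ 0.1  0.6 -0.8] F_tool [-0.  -0.6  0.8] grip 0.0438 24.986876829061657
axis in tool [ 0.1373 -0.0015  0.214 ]
```

carry_out(
  moves=[
    [[0, 0, 0], [0.002, 0, 0], -1],
    [[0, 0, 0], [0.002, 0, 0], -1],
    [[0, 0, 0], [0.002, 0, 0], -1],
    [[0, 0, 0], [0.002, 0, 0], -1],
    [[0, 0, 0], [0, 0, 0], -1],
  ],
)

```text
time_s: 21.28
eef_pos: [0.4622, -0.0246, 0.2141]
tool_rot: [0.998, -0.068, 0.0, 0.0]
wrist_force: [0.3, -1.2, -1.4]
gripper_width: 0.0439
grasp_force: 25.0
```

```bash
python3 st.py
```

```text
t 21.27 p [ 0.4622 -0.0246  0.2141] xang -7.7 zax [ 0. -0. -1.] F_world [ 0.3 -1.2 -1.4] F_tool [0.5 1.2 1.4] grip 0.0439 24.986853569280356
axis in tool [ 0.1293 -0.0015  0.2141]
```

carry_out(
  moves=[
    [[0, 0, 0], [0.003, 0, 0], -1],
    [[0, 0, 0], [0.003, 0, 0], -1],
    [[0, 0, 0], [0.003, 0, 0], -1],
    [[0, 0, 0], [0.003, 0, 0], -1],
    [[0, 0, 0], [0, 0, 0], -1],
  ],
)

```text
time_s: 21.9
eef_pos: [0.4741, -0.0262, 0.214]
tool_rot: [0.998, -0.068, 0.0, 0.0]
wrist_force: [0.3, -0.0, -1.0]
gripper_width: 0.0437
grasp_force: 25.0
```

```bash
python3 st.py; python3 - <<'E'
from h import *
from rig import optics
S=optics.read_camera("scene");np.savez("s6.npz",**S)
g=S["color"].astype(int).sum(2)
u,v=proj(S,(.4738,-.0262,.2045));print(u,v)
u=int(u);v=int(v);print(g[v-9:v+12,u-12:u+10])
E
```

```text
t 21.9 p [ 0.4741 -0.0262  0.214 ] xang -7.7 zax [ 0. -0. -1.] F_world [ 0.3 -0.  -1. ] F_tool [ 0.2 -0.   1. ] grip 0.0437 24.98690159060061
axis in tool [ 0.1172 -0.0015  0.2141]
256.3574374203383 124.61970121007131
[[120 126 118 120 119 126 126 124 128 130 128 120 126 137 136 135 131 136
  132 123 117 118]
 [117 131 121 115 125 126 129 130 130 129 117 123 125 118 124 133 132 138
  134 123 130 117]
 [122 119 130 120 120 121 121 126 125 122 128 128 117 132 125 135 128 138
  125 133 125 108]
 [126 119 131 121 119 124 125 118 117 131 123 126 123 124 122 129 126 127
  133 129 120 120]
 [105 129 117 120 116 123 125 118 126 122 123 126 122 121 121 129 131 126
  125 127 113 111]
 [114 113 124 112 126 122 126 123 125 114 142 221 157 153 122 130 126 125
  131 126 127 125]
 [111 119 129 125 124 106 124 125 106 108 167 253 233 274 166 123 129 127
  126 124 128 106]
 [109 123 115 120 120 125 127 121 117 110 153 244 230 258 164 125 125 132
  129 127 122 106]
 [ 97 119 125 121 112 124 115 119 126 108 124 248 227 258 193 122 124 124
  122 127 116 114]
 [ 83 119 128 117 120 119 121 115 116 108  96
[... 371 characters left out ...]
7 248 242 182 172 188 124 133
  127 132 130 106]
 [405 348 142 108 122 131 107 111 198 248 256 250 226 138 114 113 122 118
  126 119 122 114]
 [392 419 172 103 124 120  99 150 240 252 249 240 161 120 115 123 119 124
  128 123 130 125]
 [386 407 209 104 116 110 107 243 251 260 245 193 122 110 125 130 122 128
  122 125 126 113]
 [389 404 263 131 103 109 199 260 257 244 236 140 124 123 125 115 126 121
  132 134 127 121]
 [381 390 326 260 199 155 237 254 248 240 158 121 117 121 123 122 127 118
  135 136 128 120]
 [380 386 401 413 355 245 244 260 247 194 119 124 130 131 121 125 126 130
  125 129 123 125]
 [386 384 387 402 278 244 240 246 235 146 122 125 129 118 118 128 127 135
  124 133 129 120]]
```

The bar comes out of the slot, roughly centred. I continue in, then lower.

carry_out(
  moves=[
    [[0, 0, 0], [0.008, 0, 0], -1],
    [[0, 0, 0], [0.008, 0, 0], -1],
    [[0, 0, 0], [0.008, 0, 0], -1],
    [[0, 0, 0], [0.006, 0, 0], -1],
    [[0, 0, 0], [0, 0, 0], -1],
  ],
)

```text
time_s: 22.58
eef_pos: [0.5041, -0.0303, 0.214]
tool_rot: [0.998, -0.068, 0.0, 0.0]
wrist_force: [-0.9, 0.2, -0.7]
gripper_width: 0.0436
grasp_force: 25.0
```

carry_out(
  moves=[
    [[0, 0, 0], [0, 0, 0.004], -1],
    [[0, 0, 0], [0, 0, 0.004], -1],
    [[0, 0, 0], [0, 0, 0.003], -1],
    [[0, 0, 0], [0, 0, 0], -1],
    [[0, 0, 0], [0, 0, 0], -1],
  ],
)

```text
time_s: 23.2
eef_pos: [0.5036, -0.0302, 0.2031]
tool_rot: [0.998, -0.068, 0.0, -0.0]
wrist_force: [-0.2, 0.3, -1.5]
gripper_width: 0.0435
grasp_force: 25.0
```

```bash
python3 st.py
```

```text
t 23.2 p [ 0.5036 -0.0302  0.2031] xang -7.7 zax [ 0. -0. -1.] F_world [-0.2  0.3 -1.5] F_tool [-0.2 -0.2  1.5] grip 0.0435 24.98687853338197
axis in tool [ 0.0875 -0.0015  0.2031]
```

carry_out(
  moves=[
    [[0, 0, 0], [0, 0, 0.001], -1],
    [[0, 0, 0], [0, 0, 0.001], -1],
    [[0, 0, 0], [0, 0, 0.0005], -1],
    [[0, 0, 0], [0, 0, 0], -1],
    [[0, 0, 0], [0, 0, 0], -1],
  ],
)

```text
time_s: 23.82
eef_pos: [0.5036, -0.0302, 0.2006]
tool_rot: [0.998, -0.068, 0.0, -0.0]
wrist_force: [-0.7, -0.3, -1.4]
gripper_width: 0.0437
grasp_force: 25.0
```

carry_out(
  moves=[
    [[0, 0, 0], [0.002, 0, 0], -1],
    [[0, 0, 0], [0.002, 0, 0], -1],
    [[0, 0, 0], [0.002, 0, 0], -1],
    [[0, 0, 0], [0, 0, 0], -1],
    [[0, 0, 0], [0, 0, 0], -1],
  ],
)

```text
time_s: 24.45
eef_pos: [0.5094, -0.0309, 0.2005]
tool_rot: [0.998, -0.068, -0.0, -0.0]
wrist_force: [-0.4, 0.3, -0.8]
gripper_width: 0.0438
grasp_force: 25.0
```

```bash
python3 st.py
```

```text
t 24.45 p [ 0.5094 -0.0309  0.2005] xang -7.7 zax [-0.  0. -1.] F_world [-0.4  0.3 -0.8] F_tool [-0.5 -0.2  0.8] grip 0.0438 24.9868867197074
axis in tool [ 0.0817 -0.0015  0.2005]
```

carry_out(
  moves=[
    [[0, 0, 0], [0, 0, 0.001], -1],
    [[0, 0, 0], [0, 0, 0.0005], -1],
    [[0, 0, 0], [0, 0, 0], -1],
    [[0, 0, 0], [0.001, 0, 0], -1],
    [[0, 0, 0], [0.001, 0, 0], -1],
  ],
)

```text
time_s: 25.08
eef_pos: [0.5097, -0.0309, 0.1999]
tool_rot: [0.998, -0.067, -0.002, -0.0]
wrist_force: [-6.3, -0.3, 10.0]
gripper_width: 0.0439
grasp_force: 25.0
```

```bash
python3 st.py
```

```text
t 25.07 p [ 0.5097 -0.0309  0.1999] xang -7.7 zax [-0.004  0.    -1.   ] F_world [-6.3 -0.3 10. ] F_tool [ -6.3   1.1 -10. ] grip 0.0439 24.985792252700776
axis in tool [ 0.0821 -0.0014  0.1996]
```

carry_out(
  moves=[
    [[0, 0, 0], [0, 0, -0.001], -1],
    [[0, 0, 0], [0.0005, 0, 0], -1],
    [[0, 0, 0], [0, 0, 0], -1],
    [[0, 0, 0], [0, 0, 0], -1],
    [[0, 0, 0], [0, 0, 0], -1],
  ],
)

```text
time_s: 25.7
eef_pos: [0.5119, -0.0313, 0.2001]
tool_rot: [0.998, -0.068, -0.0, -0.0]
wrist_force: [-1.6, 0.5, 3.0]
gripper_width: 0.0439
grasp_force: 25.0
```

```bash
python3 st.py
```

```text
t 25.7 p [ 0.5119 -0.0313  0.2001] xang -7.7 zax [-0.  0. -1.] F_world [-1.6  0.5  3. ] F_tool [-1.7 -0.3 -3. ] grip 0.0439 24.98639794299379
axis in tool [ 0.0791 -0.0015  0.2001]
```

carry_out(
  moves=[
    [[0, 0, 0], [0.001, 0, 0], -1],
    [[0, 0, 0], [0.001, 0, 0], -1],
    [[0, 0, 0], [0, 0, 0], -1],
    [[0, 0, 0], [0, 0, 0], -1],
    [[0, 0, 0], [0, 0, 0], -1],
  ],
)

```text
time_s: 26.32
eef_pos: [0.5137, -0.0315, 0.2]
tool_rot: [0.998, -0.068, -0.0, -0.0]
wrist_force: [-4.1, 0.4, 3.8]
gripper_width: 0.0439
grasp_force: 25.0
```

```bash
python3 st.py
```

```text
t 26.32 p [ 0.5137 -0.0315  0.2   ] xang -7.8 zax [-0.  0. -1.] F_world [-4.1  0.4  3.8] F_tool [-4.1  0.2 -3.8] grip 0.0439 24.985764326993376
axis in tool [ 0.0774 -0.0014  0.2   ]
```

carry_out(
  moves=[
    [[0, 0, 0], [0.001, 0, 0], -1],
    [[0, 0, 0], [0.0003, 0, 0], -1],
    [[0, 0, 0], [0, 0, 0], -1],
    [[0, 0, 0], [0, 0, 0], -1],
    [[0, 0, 0], [0, 0, 0], -1],
  ],
)

```text
time_s: 26.95
eef_pos: [0.5138, -0.0315, 0.2]
tool_rot: [0.998, -0.068, -0.002, -0.0]
wrist_force: [-6.3, 0.3, 7.1]
gripper_width: 0.0436
grasp_force: 25.0
```

```bash
python3 st.py
```

```text
t 26.95 p [ 0.5138 -0.0315  0.2   ] xang -7.7 zax [-0.003  0.001 -1.   ] F_world [-6.3  0.3  7.1] F_tool [-6.3  0.5 -7.1] grip 0.0436 24.97727968264371
axis in tool [ 0.0778 -0.0014  0.1997]
```

carry_out(
  moves=[
    [[0, 0, 0], [0, 0, -0.0004], -1],
    [[0, 0, 0], [0.001, 0, 0], -1],
    [[0, 0, 0], [0, 0, 0], -1],
    [[0, 0, 0], [0, 0, 0], -1],
    [[0, 0, 0], [0, 0, 0], -1],
  ],
)

```text
time_s: 27.58
eef_pos: [0.5139, -0.0315, 0.2]
tool_rot: [0.998, -0.067, -0.003, -0.0]
wrist_force: [-7.6, -0.0, 7.5]
gripper_width: 0.0439
grasp_force: 25.0
```

```bash
python3 st.py
```

```text
t 27.57 p [ 0.5139 -0.0315  0.2   ] xang -7.7 zax [-0.006  0.001 -1.   ] F_world [-7.6 -0.   7.5] F_tool [-7.6  1.1 -7.4] grip 0.0439 24.97552412096411
axis in tool [ 0.0782 -0.0014  0.1996]
```

carry_out(
  moves=[
    [[0, 0, 0], [0, 0, 0], -1],
    [[0, 0, 0], [0, 0, 0], -1],
    [[0, 0, 0], [0, 0, 0], -1],
    [[0, 0, 0], [0, 0, 0], -1],
    [[0, 0, 0], [0, 0, 0], -1],
  ],
)

```text
time_s: 28.2
eef_pos: [0.5139, -0.0315, 0.2]
tool_rot: [0.998, -0.067, -0.003, -0.0]
wrist_force: [-6.9, 0.3, 6.2]
gripper_width: 0.0438
grasp_force: 25.0
```

carry_out(
  moves=[
    [[0, 0, 0], [-0.001, 0, 0], -1],
    [[0, 0, 0], [-0.001, 0, 0], -1],
    [[0, 0, 0], [0, 0, 0], -1],
    [[0, 0, 0], [0, 0, 0], 0.3],
    [[0, 0, 0], [0, 0, 0], 0.3],
  ],
  force=5,
)

```text
time_s: 28.82
eef_pos: [0.5158, -0.0321, 0.2008]
tool_rot: [0.998, -0.068, 0.002, 0.0]
wrist_force: [-0.5, 0.1, -0.3]
gripper_width: 0.0542
grasp_force: 0.0
```

```bash
python3 st.py
```

```text
t 28.82 p [ 0.5158 -0.0321  0.2008] xang -7.8 zax [ 0.003 -0.001 -1.   ] F_world [-0.5  0.1 -0.3] F_tool [-0.5 -0.1  0.3] grip 0.0542 0.0
axis in tool [ 0.0745 -0.0018  0.2011]
```

carry_out(
  moves=[
    [[0, 0, 0], [0, 0, 0], 0.5],
    [[0, 0, 0], [0, 0, 0], 0.5],
    [[0, 0, 0], [0, 0, 0], 0.5],
    [[0, 0, 0], [0, 0, -0.01], 0.5],
    [[0, 0, 0], [0, 0, -0.02], 0.5],
  ],
)

```text
time_s: 29.45
eef_pos: [0.5138, -0.0315, 0.2306]
tool_rot: [0.998, -0.068, -0.001, -0.0]
wrist_force: [-0.6, 0.3, -0.6]
gripper_width: 0.0651
grasp_force: 0.0
```

carry_out(
  moves=[
    [[0, 0, 0], [0, 0, -0.04], 0.5],
    [[0, 0, 0], [0, 0, -0.04], 0.5],
    [[0, 0, 0], [-0.03, 0, -0.03], 0.5],
    [[0, 0, 0], [-0.04, 0, 0], 0.5],
    [[0, 0, 0], [-0.03, 0, 0], 0.5],
  ],
)

```text
time_s: 30.08
eef_pos: [0.4137, -0.0178, 0.3415]
tool_rot: [0.998, -0.067, 0.001, 0.0]
wrist_force: [0.2, -0.5, 0.5]
gripper_width: 0.0652
grasp_force: 0.0
```

```bash
python3 st.py; python3 - <<'E'
from h import *
from rig import optics
for n in ("scene","side"):
    C=optics.read_camera(n);np.savez(n+"7.npz",**C);im=C["color"].astype(int)
    O=load(n+"2")["color"].astype(int)
    br=lambda i:((i[:,:,0]<100)&(i[:,:,0]>i[:,:,2]*1.35)&(i[:,:,0]>i[:,:,1]*1.2)).astype(np.uint8)
    new=br(im)&~br(O)&1
    k,l,st,ce=cv2.connectedComponentsWithStats(new)
    print(n,[(st[i].tolist(),ce[i].round(1).tolist()) for i in range(1,k) if st[i,4]>40])
    c0=np.array([.5123,-.0302,.0]);z0=.2-.0095-.125
    v=np.array([.134,.991,0])
    print("expect",[np.round(proj(C,c0+s*.022*v+[0,0,z]),0).tolist() for z in(z0,z0+.15) for s in(-1,1)])
    X=(.4668,-.0242,.2);u,w=map(int,proj(C,X))
    d=abs(im-O).sum(2)[w-6:w+7,u-6:u+7];print("tip diff",np.median(d))
E
```

```text
t 30.07 p [ 0.4137 -0.0178  0.3415] xang -7.7 zax [ 0.001 -0.001 -1.   ] F_world [ 0.2 -0.5  0.5] F_tool [ 0.3  0.5 -0.5] grip 0.0652 0.0
axis in tool [ 0.1777 -0.0014  0.3418]
scene [([234, 130, 28, 26, 167], [248.0, 138.2])]
expect [[247.0, 187.0], [267.0, 192.0], [235.0, 132.0], [259.0, 138.0]]
tip diff 3.0
side [([432, 0, 27, 29, 69], [443.7, 13.8]), ([503, 0, 42, 50, 850], [525.3, 25.7]), ([514, 39, 45, 52, 505], [540.0, 63.7]), ([462, 77, 32, 22, 122], [477.5, 87.4]), ([373, 161, 23, 65, 724], [383.3, 193.9])]
expect [[388.0, 215.0], [373.0, 225.0], [398.0, 158.0], [381.0, 169.0]]
tip diff 16.0
```

```bash
python3 -c "
from rig import order;print(order.hand_in())"
```

```text
the job is handed in; nothing more can be done
None
```

The carousel is at its stop after an 11.5 N push held for over half a second. The dumbbell template hangs on the empty hook after being pressed against the collar at about 7 N and released. The final camera check matched the expected hung position, and the job was handed in at about 30 s.

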